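Scrape the dies off the hand shovel into the plain tray

ROBOT

A 7-joint arm with a two-finger parallel gripper is mounted at the origin on a cart in front of the work surface, level with it; the furniture and walls round the work are solid. World frame = base frame: x ahead of the robot, y to its left, z up, the work surface at z = 0. Lengths are in mm, angles in rad, forces in N, time in s.
With the tool pointing down it reaches from about 350 to 900 mm from the base axis. Payload 19.9 kg.
Tool frame: the origin (TCP) lies on the centre line of the jaws, within the pads' length; the fingertips stand 17 mm ahead of it and the grasp point (between the pads) lies 2 mm behind it; z points along the fingers, y is the line along which they close (so a half turn about z gives the same grasp; the last joint's range is limited). The gripper opens to 94 mm and grips with 3 to 60 N. Pads are 16 mm wide; open, the fingers measure 119 mm over their backs; the gripper's body (75 mm by 177 mm) begins 78 mm behind the grasp point.
Start: joints at [-1.157, 0.417, -0.01, 1.614, 0.005, 1.111, -0.053], TCP at [275.1, 561.178, 222.425] pointing down, gripper open.
Joint ranges: [-2.81, 2.81], [-0.39, 2.02], [-1.27, 1.25], [0.06, 2.57], [-1.19, 4.33], [0.19, 2], [-2.82, 2.82]. Speed limits (rad/s): [1.89, 1.89, 2.39, 2.39, 3.01, 3.01, 3.01].

INTERFACE

Orientations are given as a unit quaternion [w, x, y, z].
In Python, from rig import r, optics gives the robot as it stands.
- The arm moves only by the tool drive_tool, never from a script. Its argument "steps" is a list of rows, each a list of 3 entries, a list of its own where there are three numbers: the shift along the tool's x, y, z in cm, then the turn, a rotation vector about the tool's x, y, z in rad, then the finger opening in cm, from 0 to 9.4. In form: [[[dx, dy, dz], [ax, ay, az], gripper], ...]. A call has 1 to 5 rows; each row is the pose to reach, as a shift and turn from the pose commanded when the call began, along the tool's axes at that moment; what a row does not reach only later rows make up. A row lasts 1/12 s, in which the tool goes at most 41.7 mm and 7.16 degrees, less where a joint would pass 70% of its speed; a pose out of reach is approached as far as the arm can. A call with a gripper value outside its range is refused whole. The fingers move at their own pace and stop on an object; the grip force is fixed at half the most. Time passes only in rows, so rows that repeat a pose let the fingers close. It gives the time, the measured TCP pose, the force, the opening and the grip force at its end, in the units of the state.
- r.get_obs(): the state, without advancing time (a new reading comes with each control period).
- optics.snapshot(name): name is "scene" or "top"; returns a dict with "pixels" (384x512x3 uint8, red, green, blue), "fov_y" (degrees; the focal length in pixels is half the picture's height over the tangent of half this angle, whatever the lens; pixels are square), "cx", "cy" (the principal point, pixels), "rvec" (rotation vector, rad) and "tvec" (3), from world to camera coordinates, as OpenCV has them. Camera axes: x right, y down, z forward; pixel columns grow to the right and rows downward; lengths in mm; the calibration is good to about 2 mm. A picture is of the moment at which its call begins. There is no depth.
- r.hand_in(): hands the job in; it is judged then, once.
Trained networks look in the newest picture that a camera, given by its name, has taken for a name from the list of things; names that differ only in an ending like _2 or _b are one class to them, and where a whole thing is asked for, a point or a joint stands for the part that bears it (a point fixed in the world has none). Each returns a list of dicts, best first, with "confidence" (0 to 1); they miss things now and then, are a little off and sometimes report something else, mostly with a low value. They report only what shows in the picture. A call takes as long as a camera call. They do not tell look-alikes from the thing itself.
- optics.boxes_of(camera, query): "at" ([x, y, z] in mm, in world coordinates, good to about 4 mm: the middle of the surface that is visible of it).
- optics.masks_of(camera, query): "region" (384x512 bool, what is visible of it).
The state is a dict: "t": time; "joint_pos": joint angles; "joint_vel": joint speeds; "tau": joint torques, N m; "tool_pos": TCP position; "orientation": TCP orientation; "force": force on the tool from outside, world axes, zero at the start; "torque": the same for the moment, N m; "width": finger opening in mm; "gripper_force": force on a finger pad.
Only numpy, scipy, OpenCV 4.12 (cv2) and the standard library are available. Lean on these libraries where they do the work, as an engineer would, in place of code of your own. Each camera call takes 0.05 s, during which the arm holds its last target. There are 200 camera calls.

TASK

Two pressing dies lie on the blade of the hand shovel. Take the shovel by its handle, press the front edge of its blade on the rim of the plain open tray (not the one with compartments) and, keeping the edge against the rim, tip the blade until both dies slide off into the tray. Then lay the shovel back down flat on the table, clear of the tray.

Things in the scene. Friction and masses are not known exactly. Their poses are not given: they have to be found in the camera images.
- shovel: Hand shovel 208x90, 0.22 kg. Origin: middle of the blade's front edge, underside (on the table at start); +x forward, away from the handle; +z up. Flat steel blade 3 thick, x -88 to 0, open front, side lips 7 high, back wall 20 high. Straight wooden handle x -208 to -96, 20 wide (y), z 0 to 36. Balances at x -125. Points away from the robot. Dies slide off at 16 to 23 deg of tilt, surely at 35.
- tray: Plain open grey enamelled tray without compartments, fixed to the table: 120 (x) by 140 (y), 32 high, walls and floor 4 thick. Origin: centre of its underside; +x roughly away from the robot. The similar tray beside it, divided into six compartments, is the wrong one; which stands left varies.
- die_light: Bright turned pressing die, a disc 34 in diameter and 16 high, 0.05 kg, loose on the shovel's blade. Origin: centre of its underside.
- die_dark: Darker grey turned pressing die, a disc 30 in diameter and 18 high, 0.07 kg, loose on the shovel's blade beside the other. Origin: centre of its underside.
Not all that is in view belongs to the job. What is shaped like the die_light but orange is not meant.

How it is judged (in metres and radians):
On the way:
1. the front edge of the blade is pressed on the plain tray's rim (0.5 N or more) while the blade is tipped by more than 8 degrees and at least one die is still on it (contact force between shovel and tray above 0.5 N and angle between shovel's own z axis and vertical above 0.14 rad and x of shovel in the frame of tray between -0.075 and 0.075 m and y of shovel in the frame of tray between -0.085 and 0.085 m and z of shovel in the frame of tray between 0.008 and 0.05 m and ((x of die_light in the frame of shovel between -0.09 and 0.01 m and z of die_light in the frame of shovel between -0.005 and 0.02 m) or (x of die_dark in the frame of shovel between -0.09 and 0.01 m and z of die_dark in the frame of shovel between -0.005 and 0.02 m))), for 0.1 s.
At the end, for the whole second after the job is handed in: Both dies lie at rest inside the plain tray, below its rim (standing or on their sides), and the shovel lies at rest right side up, flat on the table (within 8 mm of its height and 8 degrees), not touching the tray (x of die_light in the frame of tray between -0.057 and 0.057 m and y of die_light in the frame of tray between -0.067 and 0.067 m and z of each of die_light, die_dark in the frame of tray below 0.032 m and x of die_dark in the frame of tray between -0.057 and 0.057 m and y of die_dark in the frame of tray between -0.067 and 0.067 m and height (world z) of shovel between -0.01 and 0.008 m and angle between shovel's own z axis and vertical below 0.14 rad and contact force between shovel and tray below 0.05 N and linear speed of each of shovel, die_light, die_dark below 0.02 m/s).
It also fails if it takes over 64 s, if anything falls off the work surface, if the arm or the gripper's body presses on something with over 40 N, if the wrist force passes 120 N, or if a joint passes its speed limit or range.

## Working session

There is one attempt and no reset: what is moved stays moved. The work goes in short steps, Python scripts to look and compute and a tool call to move; the robot and the scene stay as the last step left them, time stands still between calls to the robot, and variables do not carry over. Pictures are saved under pics/ and viewed, at most 10 in all, crops included, and the job is handed in when it is done.

Besides the shell and the picture viewer there is one more tool, called after "Call:" in YAML: its name, and indented under it one key for each argument. drive_tool: Moves the arm, as the interface text tells. Its arguments: {"type":"object","properties":{"steps":{"type":"array"}},"required":["steps"]}

```bash
mkdir -p pics; cat > h.py <<'E'
import numpy as np, cv2
from rig import r, optics
from scipy.spatial.transform import Rotation as R
def snap(n):
    s=optics.snapshot(n); h=s['pixels'].shape[0]
    f=h/2/np.tan(np.radians(s['fov_y'])/2)
    K=np.array([[f,0,s['cx']],[0,f,s['cy']],[0,0,1]])
    return s,K,cv2.Rodrigues(np.array(s['rvec'],float))[0],np.array(s['tvec'],float)
def back(px,z,K,Rm,t):
    d=Rm.T@np.linalg.inv(K)@np.array([px[0],px[1],1.]); c=-Rm.T@t
    return c+d*(z-c[2])/d[2]
def proj(p,K,Rm,t):
    q=K@(Rm@np.array(p,float)+t); return q[:2]/q[2]
def save(s,n): cv2.imwrite('pics/'+n,s['pixels'][:,:,::-1])
E
python3 - <<'E'
from h import *
for c in ['top','scene']:
    s,K,Rm,t=snap(c); save(s,c+'0.png'); print(c,K[0,0],-Rm.T@t)
    for q in ['shovel','tray','die_light','die_dark']:
        for b in optics.boxes_of(c,q): print(q,np.round(b['at']),round(b['confidence'],2))
        for m in optics.masks_of(c,q):
            g=m['region'].astype(np.uint8); p=cv2.findNonZero(g)
            if p is not None: print('  mask',round(m['confidence'],2),len(p),cv2.minAreaRect(p))
o=r.get_obs(); print(o['t'],o['orientation'],o['tool_pos'])
E
```

```text
top 483.3687042537009 [ 341.44626027   -9.80890843 1098.2761314 ]
shovel [ 489. -166.    1.] 0.89
shovel [ 502. -148.   20.] 0.17
  mask 0.97 1723 ((336.5, 246.5), (91.0, 39.0), 90.0)
tray [645. 229.   4.] 0.58
tray [ 491. -166.    3.] 0.2
  mask 0.79 3295 ((168.0, 158.0), (54.0, 62.0), 90.0)
die_light [520. -60.  18.] 0.66
die_light [ 462. -267.   16.] 0.58
die_light [429. -89.  16.] 0.58
die_light [ 511. -188.   17.] 0.55
  mask 0.71 153 ((289.5, 213.5), (13.0, 13.0), 90.0)
  mask 0.62 182 ((302.0, 254.0), (14.0, 14.0), 90.0)
  mask 0.61 199 ((383.0000305175781, 242.00003051757812), (15.55634880065918, 14.142135620117188), 45.0)
  mask 0.55 158 ((345.5000305175781, 219.00003051757812), (13.435027122497559, 13.435027122497559), 45.0)
die_dark [ 500. -150.   20.] 0.72
scene 435.6576114380568 [ -10.30574819 -572.32132272  637.75387143]
shovel [ 461. -176.   12.] 0.76
  mask 0.75 1749 ((272.6324768066406, 255.26263427734375), (40.541812896728516, 95.05411529541016), 59.4207763671875)
tray [648. 225.  12.] 0.56
  mask 0.92 1851 ((215.4115447998047, 144.75540161132812), (64.42906188964844, 38.08586883544922), 25.114835739135742)
die_light [ 462. -272.   18.] 0.81
die_light [ 507. -188.   20.] 0.7
die_light [430. -90.  13.] 0.64
die_light [518. -64.  10.] 0.59
  mask 0.66 290 ((316.0, 281.5), (17.0, 20.0), 90.0)
  mask 0.63 204 ((237.5, 241.0), (14.0, 15.0), 90.0)
  mask 0.55 144 ((258.0, 213.5), (11.0, 14.0), 90.0)
  mask 0.47 185 ((299.2500305175781, 244.25003051757812), (14.849241256713867, 14.142135620117188), 45.0)
die_dark [ 497. -153.   22.] 0.46
  mask 0.62 167 ((281.0000305175781, 237.50003051757812), (13.435027122497559, 13.435027122497559), 45.0)
0.9 [ 3.39567638e-05  2.25912664e-01  9.74147559e-01 -2.24184188e-05] [275.11378786 561.18185946 222.45521397]
```

View pics/top0.png

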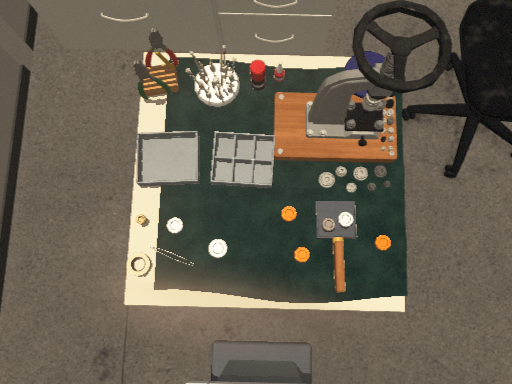

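View pics/scene0.png

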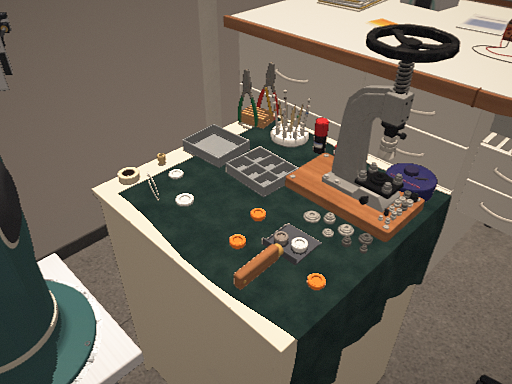

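Top view: the plain tray is at px (168,158), with the divided one beside it at (243,159). The shovel blade is at (336,220), its handle runs down to (341,291), and the dies on it are at (328,225) dark and (345,219) bright. The scene view agrees: the left tray is the plain one.

```bash
cat >> h.py <<'E'
def meas(n='top',zt=32,zh=36):
    s,K,Rm,t=snap(n); im=s['pixels']; hsv=cv2.cvtColor(im,cv2.COLOR_RGB2HSV)
    return s,K,Rm,t,hsv
E
python3 - <<'E'
from h import *
s,K,Rm,t,hsv=meas()
m=optics.masks_of('top','shovel')[0]['region']
wood=m&(hsv[...,1]>110)&(hsv[...,2]>60)
wood[:240]=0
p=cv2.findNonZero(wood.astype(np.uint8))[:,0]
w=np.array([back(q,36,K,Rm,t)[:2] for q in p]); c=w.mean(0); u,sv,vt=np.linalg.svd(w-c); print('handle',len(p),c,vt[0],np.ptp((w-c)@vt[0]),np.ptp((w-c)@vt[1]))
bl=m.copy(); bl[238:]=0
p=cv2.findNonZero(bl.astype(np.uint8)); rc=cv2.minAreaRect(p); print('blade',rc)
for q in cv2.boxPoints(rc): print(back(q,5,K,Rm,t).round(1))
m=optics.masks_of('top','tray')[0]['region'].astype(np.uint8)
p=cv2.findNonZero(m); rc=cv2.minAreaRect(p); print(rc)
for q in cv2.boxPoints(rc): print(back(q,32,K,Rm,t).round(1))
a=s['pixels'][:,:,::-1]
A=cv2.resize(a[120:300,125:395],None,fx=2.9,fy=2.9,interpolation=cv2.INTER_CUBIC); cv2.imwrite('pics/c1.png',A)
E
```

```text
handle 528 [ 409.04640306 -168.1911595 ] [-0.99935474 -0.03591804] 110.56860441466223 22.866405552959577
blade ((336.0, 219.0), (36.0, 40.0), 90.0)
[ 556.  -121.1    5. ]
[ 558.3 -213.2    5. ]
[ 475.  -212.3    5. ]
[ 472.7 -121.5    5. ]
((167.5, 158.0), (54.0, 63.0), 90.0)
[705.2 298.6  32. ]
[708.8 152.9  32. ]
[580.9 146.3  32. ]
[577.4 288.8  32. ]
```

View pics/c1.png

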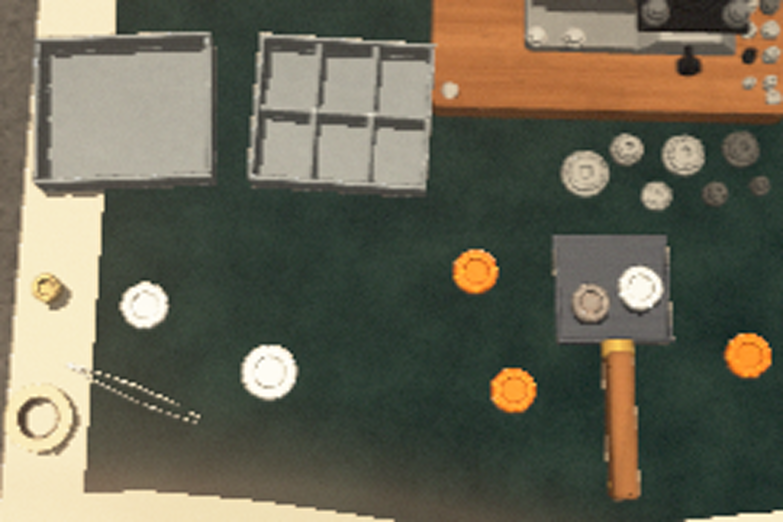

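Call:
drive_tool:
  steps:
    - [[-2.5, -3.2, 0], [0, 0, -0.1], 5]
    - [[-5, -6.4, 0], [0, 0, -0.2], 5]
    - [[-7.5, -9.6, 0], [0, 0, -0.3], 5]
    - [[-10, -12.8, 0], [0, 0, -0.4], 5]
    - [[-12.5, -16, 0], [0, 0, -0.491], 5]

```text
t: 1.47
tool_pos: [316.9, 360.6, 222.4]
orientation: [0.0, -0.02, 1.0, 0.0]
force: [1.3, -0.1, 0.1]
width: 64.1
gripper_force: 0.0
```

```bash
python3 - <<'E'
from h import *
s,K,Rm,t=snap('top')
for q in [(198.1,131.4),(137,133.4),(198.8,182),(137.8,182.4)]: print(back(q,32,K,Rm,t).round(1))
o=r.get_obs(); print(R.from_quat(o['orientation'],scalar_first=True).as_matrix().round(3),o['tool_pos'])
E
```

```text
[707.8 155.   32. ]
[699.5 295.8  32. ]
[587.9 147.1  32. ]
[583.5 285.2  32. ]
[[-0.999 -0.045  0.   ]
 [-0.045  0.999 -0.002]
 [-0.    -0.002 -1.   ]] [319.22809366 353.83625937 222.42688973]
```

Call:
drive_tool:
  steps:
    - [[-0.8, -4, 0], [0, 0, 0], 5]
    - [[-1.5, -8, 0], [0, 0, 0], 5]
    - [[-2.2, -12, 0], [0, 0, 0], 5]
    - [[-3, -16, 0], [0, 0, 0], 5]
    - [[-3.8, -20, 0], [0, 0, 0], 5]

```text
t: 1.93
tool_pos: [361.9, 162.2, 222.7]
orientation: [0.0, -0.018, 1.0, 0.0]
force: [1.8, 0.2, 0.7]
width: 50.1
gripper_force: 0.0
```

Call:
drive_tool:
  steps:
    - [[-0.8, -4, 0], [0, 0, 0], 5]
    - [[-1.5, -8, 0], [0, 0, 0], 5]
    - [[-2.2, -12, 0], [0, 0, 0], 5]
    - [[-3, -16, 0], [0, 0, 0], 5]
    - [[-3.8, -20, 0], [0, 0, 0], 5]

```text
t: 2.35
tool_pos: [407.0, -36.6, 222.9]
orientation: [0.001, -0.018, 1.0, 0.0]
force: [2.0, 0.7, 0.6]
width: 49.9
gripper_force: 0.0
```

Call:
drive_tool:
  steps:
    - [[-0.7, -4, 1], [0, 0, 0], 5]
    - [[-1.4, -8, 3], [0, 0, 0], 5]
    - [[-2, -12, 5], [0, 0, 0], 5]
    - [[-2, -12, 8], [0, 0, 0], 5]
    - [[-2, -12, 9], [0, 0, 0], 5]

```text
t: 2.77
tool_pos: [429.8, -155.9, 129.5]
orientation: [-0.002, -0.016, 1.0, -0.0]
force: [-1.2, 1.8, -0.3]
width: 49.9
gripper_force: 0.0
```

```bash
python3 - <<'E'
from h import *
s,K,Rm,t=snap('top')
o=r.get_obs(); M=R.from_quat(o['orientation'],scalar_first=True).as_matrix();print(M.round(3),o['tool_pos'],o['width'])
tgt=np.array([439,-167.5,22]); print('tool shift',M.T@(tgt-o['tool_pos']))
E
```

```text
[[-0.999 -0.033 -0.005]
 [-0.033  0.999 -0.   ]
 [ 0.005  0.    -1.   ]] [ 429.32981577 -154.08235269  129.26161029] 49.64621223001084
tool shift [ -9.76487118 -13.73970844 107.21224962]
```

Call:
drive_tool:
  steps:
    - [[-0.9, -1.3, 2], [0, 0, 0], 5]
    - [[-0.9, -1.3, 4.5], [0, 0, 0], 5]
    - [[-0.9, -1.3, 7], [0, 0, 0], 5]
    - [[-0.9, -1.3, 9], [0, 0, 0], 5]
    - [[-0.9, -1.3, 10], [0, 0, 0], 5]

```text
t: 3.23
tool_pos: [440.5, -164.9, 31.6]
orientation: [-0.001, -0.018, 1.0, 0.001]
force: [0.2, -0.2, -0.8]
width: 50.0
gripper_force: 0.0
```

```bash
python3 - <<'E'
from h import *
s,K,Rm,t=snap('scene')
o=r.get_obs(); print(o['tool_pos'],o['width'],o['orientation'],o['force'])
cv2.imwrite('pics/c2.png',cv2.resize(s['pixels'][190:330,190:360,::-1],None,fx=4,fy=4,interpolation=cv2.INTER_CUBIC))
E
```

```text
[ 440.16451837 -164.96755155   30.98198555] 50.03957596747884 [-1.04567574e-03 -1.84085654e-02  9.99829826e-01  5.91052738e-04] [-2.18689999  1.0752362  -0.89499179]
```

View pics/c2.png

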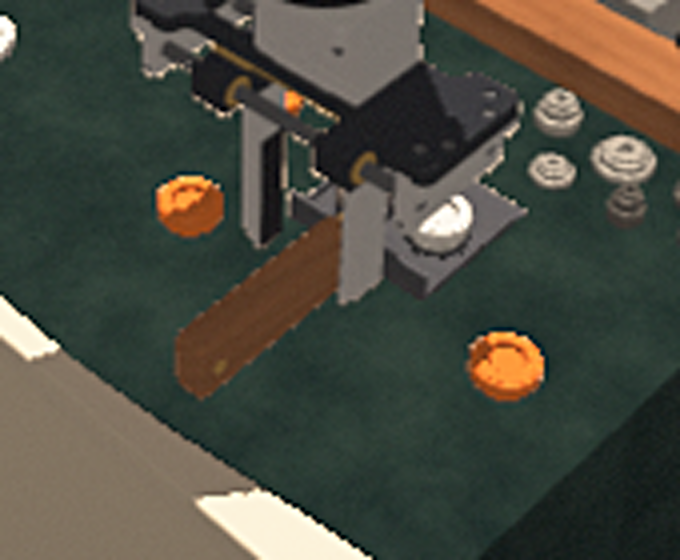

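The fingers straddle the handle: the handle end is at crop (200,380) and the fingers at (260,240) and (360,290). I'll go down and close.

Call:
drive_tool:
  steps:
    - [[0, -0.2, 0.9], [0, 0, 0], 5]
    - [[0, -0.2, 0.9], [0, 0, 0], 3]
    - [[0, -0.2, 0.9], [0, 0, 0], 1.5]
    - [[0, -0.2, 0.9], [0, 0, 0], 1.5]
    - [[0, -0.2, 0.9], [0, 0, 0], 1.5]

```text
t: 3.7
tool_pos: [441.2, -168.5, 24.3]
orientation: [0.001, -0.018, 1.0, -0.0]
force: [0.7, 0.8, -0.0]
width: 26.8
gripper_force: 0.0
```

Call:
drive_tool:
  steps:
    - [[0, 0, 0], [0, 0, 0], 1.5]
    - [[0, 0, 0], [0, 0, 0], 1.5]
    - [[0, 0, -0.3], [0, 0, 0], 1.5]
    - [[0, 0, -0.6], [0, 0, 0], 1.5]
    - [[0, 0, -1], [0, 0, 0], 1.5]

```text
t: 4.12
tool_pos: [440.5, -168.4, 33.7]
orientation: [-0.0, -0.018, 1.0, 0.0]
force: [0.5, 0.6, -2.3]
width: 19.9
gripper_force: 30.0
```

Call:
drive_tool:
  steps:
    - [[0, 0, -1], [0, 0, 0], 1.5]
    - [[0, 0, -2.2], [0, 0, 0], 1.5]
    - [[0, 0, -3.5], [0, 0, 0], 1.5]
    - [[0, 0, -4.8], [0, 0, 0], 1.5]
    - [[0, 0.2, -6], [0, 0, 0], 1.5]

```text
t: 4.53
tool_pos: [440.5, -166.8, 94.9]
orientation: [0.0, -0.017, 1.0, -0.0]
force: [-0.0, -0.3, -2.8]
width: 19.7
gripper_force: 30.0
```

```bash
python3 - <<'E'
from h import *
s,K,Rm,t=snap('scene')
o=r.get_obs(); print(o['tool_pos'],o['width'],o['orientation'],o['force'],o['torque'])
cv2.imwrite('pics/c3.png',cv2.resize(s['pixels'][150:330,190:380,::-1],None,fx=3.2,fy=3.2,interpolation=cv2.INTER_CUBIC))
E
```

```text
[ 441.43242769 -166.65430593   96.61390029] 20.00388265370136 [ 1.27049118e-03 -1.73816507e-02  9.99848102e-01 -1.91564890e-04] [ 2.77512273 -1.57279895 -0.09997012] [-0.09184816 -0.26963535 -0.0390428 ]
```

View pics/c3.png

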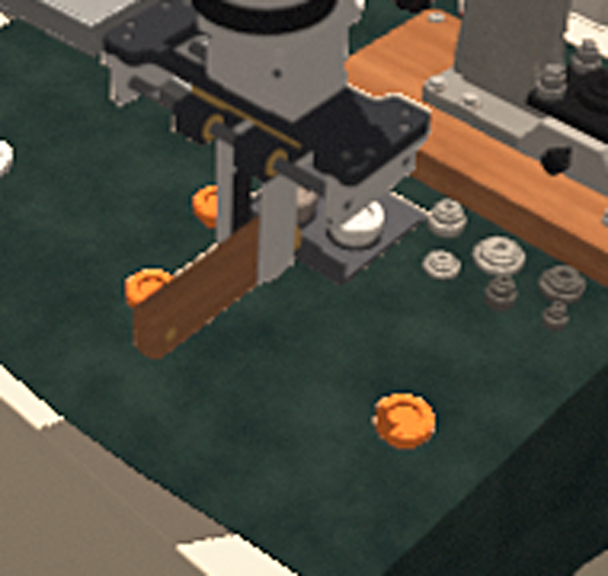

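The shovel is lifted level with both dies on it: bright at crop (355,220), dark at (295,200). Carrying it sideways.

Call:
drive_tool:
  steps:
    - [[0, 0.6, 0], [0, 0, 0], 1.5]
    - [[0, 1.8, 0], [0, 0, 0], 1.5]
    - [[0, 3.4, 0], [0, 0, 0], 1.5]
    - [[0, 5.4, 0], [0, 0, 0], 1.5]
    - [[0, 7.6, 0], [0, 0, 0], 1.5]

```text
t: 5.0
tool_pos: [437.3, -89.8, 93.0]
orientation: [-0.0, -0.017, 1.0, -0.0]
force: [-0.3, -0.8, -2.9]
width: 19.7
gripper_force: 30.0
```

Call:
drive_tool:
  steps:
    - [[0, 2.3, 0], [0, 0, 0], 1.5]
    - [[0, 4.6, 0], [0, 0, 0], 1.5]
    - [[0, 6.9, 0], [0, 0, 0], 1.5]
    - [[0, 9.2, 0], [0, 0, 0], 1.5]
    - [[0, 11.5, 0], [0, 0, 0], 1.5]

```text
t: 5.42
tool_pos: [433.1, 25.8, 93.0]
orientation: [-0.0, -0.018, 1.0, -0.0]
force: [0.3, -0.1, -2.4]
width: 20.0
gripper_force: 30.0
```

Call:
drive_tool:
  steps:
    - [[0, 2.3, 0], [0, 0, 0], 1.5]
    - [[0, 4.6, 0], [0, 0, 0], 1.5]
    - [[0, 6.9, 0], [0, 0, 0], 1.5]
    - [[0, 9.2, 0], [0, 0, 0], 1.5]
    - [[0, 11.5, 0], [0, 0, 0], 1.5]

```text
t: 5.83
tool_pos: [429.0, 140.6, 92.9]
orientation: [-0.0, -0.018, 1.0, -0.0]
force: [-0.4, 0.0, -2.7]
width: 19.3
gripper_force: 30.0
```

Call:
drive_tool:
  steps:
    - [[0, 2.2, 0], [0, 0, 0], 1.5]
    - [[0, 4.2, 0], [0, 0, 0], 1.5]
    - [[0, 5.8, 0], [0, 0, 0], 1.5]
    - [[0, 7, 0], [0, 0, 0], 1.5]
    - [[0, 7.6, 0], [0, 0, 0], 1.5]

```text
t: 6.25
tool_pos: [426.6, 216.7, 93.0]
orientation: [-0.0, -0.018, 1.0, -0.0]
force: [-0.2, -0.7, -3.0]
width: 19.6
gripper_force: 30.0
```

```bash
python3 - <<'E'
from h import *
s,K,Rm,t=snap('top')
o=r.get_obs(); print(o['tool_pos'],o['width'],o['orientation'],o['force'],o['torque'])
cv2.imwrite('pics/c4.png',cv2.resize(s['pixels'][110:290,110:310,::-1],None,fx=3.3,fy=3.3,interpolation=cv2.INTER_CUBIC))
for q in ['shovel','tray','die_dark','die_light']:
  for b in optics.boxes_of('top',q)[:4]: print(q,np.round(b['at']),round(b['confidence'],2))
E
```

```text
[426.66341458 216.95100729  93.07255834] 19.57381853107592 [-2.33939686e-04 -1.85357898e-02  9.99828168e-01 -6.42747302e-05] [-1.31486426  2.74390201 -2.87852173] [0.16134632 0.11757748 0.04390281]
shovel [504. 210.  76.] 0.73
tray [504. 208.  73.] 0.62
tray [647. 226.   3.] 0.56
die_light [ 462. -271.   16.] 0.57
die_light [524. -57.  17.] 0.57
die_light [497. 198.  83.] 0.56
die_light [430. -89.  14.] 0.45
```

View pics/c4.png

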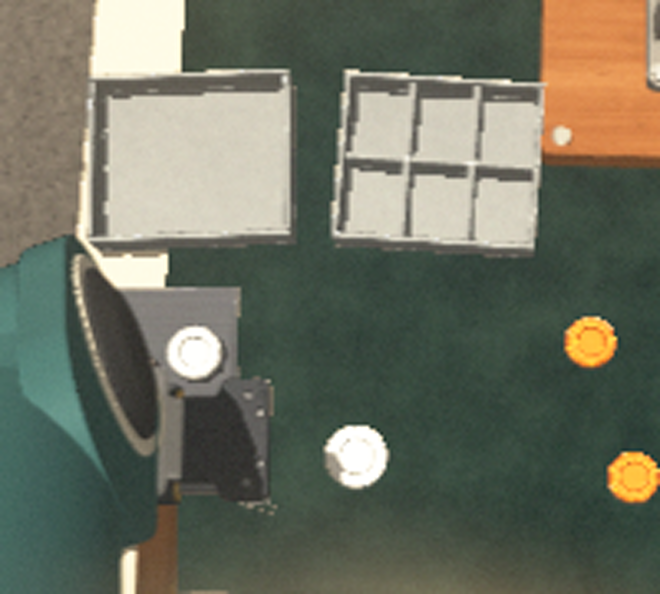

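The shovel is held level: the blade front edge is at crop row 289, the bright die at (195,352), and the plain tray's near rim is straight ahead at row ~240. The dark die is hidden under the arm. Next I'll tilt about 12° and bring the edge over the rim.

Call:
drive_tool:
  steps:
    - [[-0.6, 0, -0.3], [0, 0.03, 0], 1.5]
    - [[-1.5, 0, -0.6], [0, 0.07, 0], 1.5]
    - [[-2.6, -0.1, -1], [0, 0.11, 0], 1.5]
    - [[-3.8, -0.2, -1], [0, 0.15, 0], 1.5]
    - [[-4.8, -0.3, -1], [0, 0.18, 0], 1.5]

```text
t: 6.92
tool_pos: [476.4, 212.9, 103.8]
orientation: [-0.091, -0.017, 0.996, -0.001]
force: [-0.9, -0.3, -3.1]
width: 19.5
gripper_force: 30.0
```

```bash
cat >> h.py <<'E'
def st(th=None,d=10,C=(589,32)):
    o=r.get_obs(); M=R.from_quat(o['orientation'],scalar_first=True).as_matrix()
    p=np.array(o['tool_pos']); f=-M[:,0]; u=-M[:,2]
    O=p+121*f-24.3*u
    print('t',o['t'],'p',p.round(1),'tilt',np.degrees(np.arcsin(-f[2])).round(1),'O',O.round(1),'F',np.round(o['force'],1),'T',np.round(o['torque'],2),'w',round(o['width'],1),'q',np.round(o['joint_pos'],2))
    return o,M,p,O
def goal(M,p,th,d=10,C=(589,32)):
    th=np.radians(th); f=np.array([np.cos(th),-np.sin(th)]);u=np.array([np.sin(th),np.cos(th)])
    T=np.array(C)+d*f-121*f+24.3*u
    return (M.T@(np.array([T[0],p[1],T[1]])-p)/10).round(2), T.round(1)
E
python3 - <<'E'
from h import *
o,M,p,O=st()
for a in (12,): print(goal(M,p,a))
for b in optics.masks_of('scene','x')[:0]: pass
s,K,Rm,t=snap('top'); print('front edge mid predicted px',proj(O,K,Rm,t))
E
```

```text
t 6.9167 p [476.4 212.9 103.8] tilt 10.4 O [591.  216.8  58. ] F [-0.9 -0.3 -3.1] T [ 0.02 -0.25 -0.01] w 19.5 q [-0.71  0.5   0.35  1.85 -0.27  1.01  1.39]
(array([-1.34, -0.03,  2.29]), array([485.5,  78.8]))Traceback (most recent call last):
  File "<stdin>", line 4, in <module>
ValueError: it knows: die_dark, die_light, shovel, tray
```

Call:
drive_tool:
  steps:
    - [[-0.3, 0, 0.2], [0, 0.01, 0], 1.5]
    - [[-0.6, 0, 0.6], [0, 0.02, 0], 1.5]
    - [[-0.9, 0, 1], [0, 0.03, 0], 1.5]
    - [[-1.2, 0, 1.4], [0, 0.03, 0], 1.5]
    - [[-1.2, 0, 1.5], [0, 0.03, 0], 1.5]

```text
t: 7.33
tool_pos: [483.9, 214.1, 85.6]
orientation: [-0.105, -0.018, 0.994, -0.002]
force: [-0.1, -0.4, -2.9]
width: 19.5
gripper_force: 30.0
```

```bash
python3 - <<'E'
from h import *
o,M,p,O=st(); print(goal(M,p,12))
s,K,Rm,t=snap('scene'); a=s['pixels'][90:240,140:310,::-1]
print('scene O px crop',(proj(O,K,Rm,t)-[140,90])*4)
A=cv2.resize(a,None,fx=4,fy=4,interpolation=cv2.INTER_CUBIC)
cv2.imwrite('pics/c5.png',A)
s,K,Rm,t=snap('top'); print('top O px',proj(O,K,Rm,t)); 
cv2.imwrite('pics/c5t.png',cv2.resize(s['pixels'][110:260,110:260,::-1],None,fx=4,fy=4,interpolation=cv2.INTER_CUBIC))
E
```

```text
t 7.3333 p [483.9 214.1  85.6] tilt 12.1 O [597.1 218.1  36.5] F [-0.1 -0.4 -2.9] T [ 0.06 -0.27 -0.05] w 19.5 q [-0.69  0.55  0.34  1.82 -0.29  1.02  1.41]
(array([-0.3 , -0.01,  0.63]), array([485.5,  78.8]))
scene O px crop [250.57746514 216.04682058]
top O px [167.37936591 176.8167537 ]
```

View pics/c5.png

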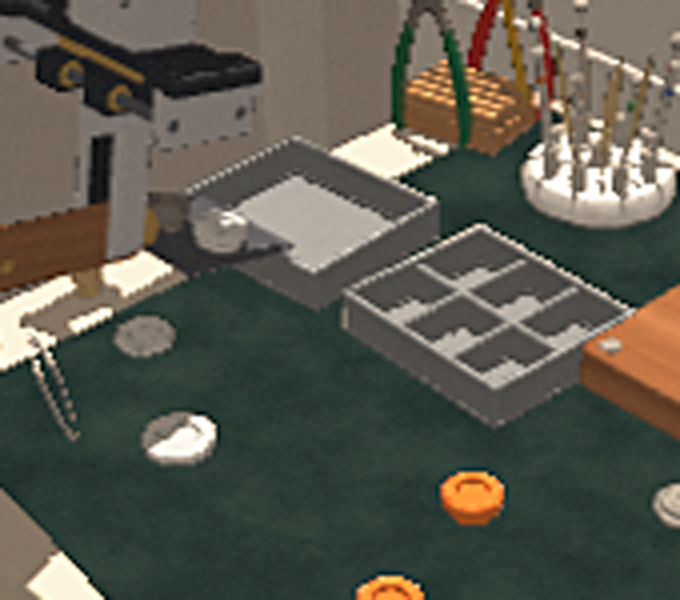

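View pics/c5t.png

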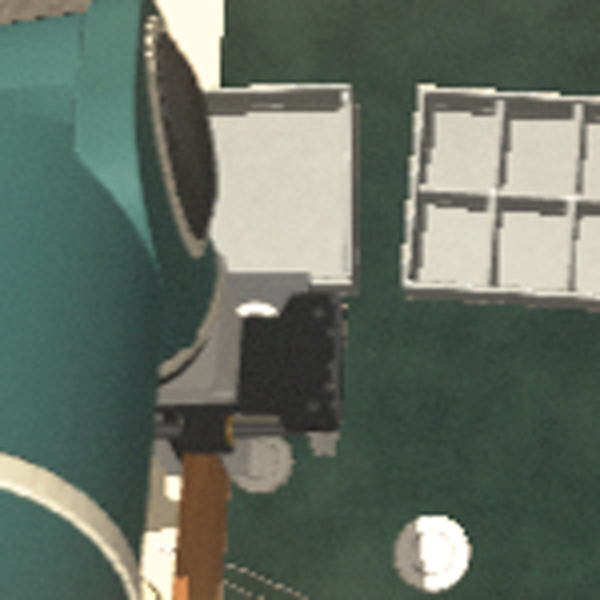

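Both dies are still on the blade (scene crop: dark (175,215), bright (220,230)). The front edge, at top crop row 272, is a few mm inside the near rim at row ~283. I'll lower onto the rim.

Call:
drive_tool:
  steps:
    - [[-0.2, 0, 0.2], [0, 0, 0], 1.5]
    - [[-0.4, 0, 0.35], [0, 0, 0], 1.5]
    - [[-0.5, 0, 0.5], [0, 0, 0], 1.5]
    - [[-0.55, 0, 0.6], [0, 0, 0], 1.5]
    - [[-0.55, 0, 0.6], [0, 0, 0], 1.5]

```text
t: 7.85
tool_pos: [488.4, 214.4, 79.3]
orientation: [-0.105, -0.017, 0.994, -0.002]
force: [0.1, -0.4, -2.9]
width: 20.0
gripper_force: 30.0
```

```bash
python3 -c "
from h import *
st()"
```

```text
t 7.85 p [488.4 214.4  79.3] tilt 12.0 O [601.6 218.4  30.3] F [ 0.1 -0.4 -2.9] T [ 0.05 -0.31  0.  ] w 20.0 q [-0.68  0.57  0.34  1.81 -0.3   1.01  1.42]
```

No contact yet; go down in small steps.

Call:
drive_tool:
  steps:
    - [[0, 0, 0.1], [0, 0, 0], 1.5]
    - [[0, 0, 0.2], [0, 0, 0], 1.5]
    - [[0, 0, 0.2], [0, 0, 0], 1.5]
    - [[0, 0, 0.3], [0, 0, 0], 1.5]
    - [[0, 0, 0.3], [0, 0, 0], 1.5]

```text
t: 8.27
tool_pos: [488.0, 214.4, 76.7]
orientation: [-0.105, -0.018, 0.994, -0.002]
force: [0.5, -0.0, 2.0]
width: 20.0
gripper_force: 30.0
```

```bash
python3 - <<'E'
from h import *
o,M,p,O=st()
c=O+(O-p)*0; th=np.arcsin(M[2,0]); 
d=(O[0]-589)/np.cos(th); C=(589,O[2]+d*np.sin(th)); print(d,C)
for a in (12,15,18,21,24,27,30,33,36,38,40): print(a,goal(M,p,a,d,C)[0], round(np.radians(a)-th,3))
E
```

```text
t 8.2667 p [488.  214.4  76.7] tilt 12.0 O [601.2 218.4  27.7] F [ 0.5 -0.   2. ] T [-0.08 -0.58 -0.  ] w 20.0 q [-0.68  0.57  0.34  1.82 -0.3   1.    1.42]
12.511378353073066 (589, np.float64(30.34258202441044))
12 [0.01 0.   0.  ] -0.0
15 [-0.13 -0.01 -0.56] 0.052
18 [-0.31 -0.02 -1.12] 0.105
21 [-0.51 -0.03 -1.66] 0.157
24 [-0.73 -0.04 -2.2 ] 0.209
27 [-0.99 -0.05 -2.72] 0.262
30 [-1.27 -0.07 -3.23] 0.314
33 [-1.58 -0.08 -3.72] 0.366
36 [-1.92 -0.1  -4.2 ] 0.419
38 [-2.15 -0.11 -4.51] 0.454
40 [-2.4  -0.12 -4.81] 0.489
```

Call:
drive_tool:
  steps:
    - [[0, 0, 0], [0, 0, 0], 1.5]
    - [[0, 0, 0], [0, 0, 0], 1.5]
    - [[-0.13, 0, -0.56], [0, 0.052, 0], 1.5]
    - [[-0.31, 0, -1.12], [0, 0.105, 0], 1.5]
    - [[-0.51, 0, -1.66], [0, 0.157, 0], 1.5]

```text
t: 8.68
tool_pos: [496.2, 214.8, 92.2]
orientation: [-0.184, -0.018, 0.983, -0.003]
force: [-0.7, -0.7, -1.6]
width: 20.0
gripper_force: 30.0
```

```bash
python3 - <<'E'
from h import *
o,M,p,O=st()
for a in (24,27,30,33,36,38,40): print(a,goal(M,p,a,12.5,(589,30.0))[0])
s,K,Rm,t=snap('scene'); save(s,'s6.png')
for q in ['die_dark','die_light']:
  for b in optics.boxes_of('scene',q)[:5]: print(q,np.round(b['at']),round(b['confidence'],2))
E
```

```text
t 8.6833 p [496.2 214.8  92.2] tilt 21.2 O [600.1 218.5  25.9] F [-0.7 -0.7 -1.6] T [ 0.03 -0.58 -0.  ] w 20.0 q [-0.62  0.65  0.32  1.67 -0.32  1.23  1.44]
24 [-0.19 -0.01 -0.51]
27 [-0.36 -0.03 -1.07]
30 [-0.56 -0.04 -1.62]
33 [-0.78 -0.05 -2.15]
36 [-1.04 -0.07 -2.68]
38 [-1.22 -0.08 -3.02]
40 [-1.42 -0.09 -3.35]
die_light [ 455. -272.   16.] 0.63
die_light [520. -65.  13.] 0.59
die_light [430. -92.  14.] 0.45
```

Call:
drive_tool:
  steps:
    - [[-0.19, 0, -0.41], [0, 0.049, 0], 1.5]
    - [[-0.36, 0, -0.95], [0, 0.101, 0], 1.5]
    - [[-0.56, 0, -1.5], [0, 0.154, 0], 1.5]
    - [[-0.78, 0, -2.03], [0, 0.206, 0], 1.5]
    - [[-1.04, 0, -2.56], [0, 0.258, 0], 1.5]

```text
t: 9.25
tool_pos: [515.0, 215.6, 112.1]
orientation: [-0.308, -0.017, 0.951, -0.005]
force: [-0.9, 1.0, -1.2]
width: 19.6
gripper_force: 30.0
```

```bash
python3 - <<'E'
from h import *
o,M,p,O=st()
for a in (36,38,40): print(a,goal(M,p,a,12.5,(589,29.5))[0])
s,K,Rm,t=snap('scene')
cv2.imwrite('pics/s7.png',cv2.resize(s['pixels'][90:240,140:310,::-1],None,fx=4,fy=4,interpolation=cv2.INTER_CUBIC))
for q in ['die_dark','die_light']:
  for b in optics.boxes_of('scene',q)[:5]: print(q,np.round(b['at']),round(b['confidence'],2))
E
```

```text
t 9.25 p [515.  215.6 112.1] tilt 35.8 O [598.8 218.6  21.6] F [-0.9  1.  -1.2] T [-0.03 -0.84  0.02] w 19.6 q [-0.54  0.8   0.3   1.42 -0.34  1.57  1.46]
36 [ 0.  -0.  -0.1]
38 [-0.09 -0.01 -0.47]
40 [-0.19 -0.02 -0.85]
die_dark [601. 224.  43.] 0.6
die_light [520. -63.  15.] 0.57
die_light [429. -91.  14.] 0.55
die_light [ 459. -272.   10.] 0.53
```

View pics/s7.png

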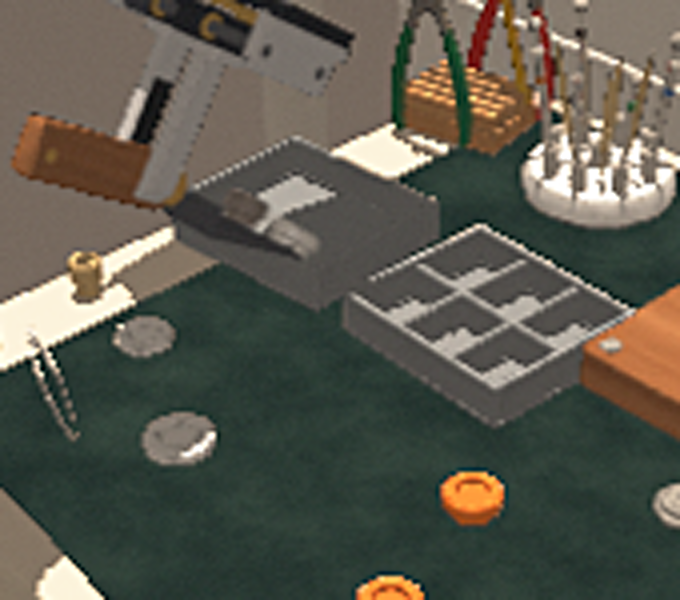

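Both dies are sliding at the front edge (crop (245,207) and (295,240)). I'll hold with a touch more tilt.

Call:
drive_tool:
  steps:
    - [[0, 0, -0.1], [0, 0.01, 0], 1.5]
    - [[-0.09, 0, -0.47], [0, 0.038, 0], 1.5]
    - [[-0.09, 0, -0.47], [0, 0.038, 0], 1.5]
    - [[-0.09, 0, -0.47], [0, 0.038, 0], 1.5]
    - [[-0.09, 0, -0.47], [0, 0.038, 0], 1.5]

```text
t: 9.82
tool_pos: [518.2, 215.6, 115.1]
orientation: [-0.325, -0.017, 0.946, -0.006]
force: [0.4, 1.0, -0.7]
width: 19.7
gripper_force: 30.0
```

```bash
python3 - <<'E'
from h import *
o,M,p,O=st()
for c in ['scene','top']:
  s,K,Rm,t=snap(c); save(s,c+'8.png')
  for q in ['die_dark','die_light']:
    for b in optics.boxes_of(c,q)[:5]: print(c,q,np.round(b['at']),round(b['confidence'],2))
E
```

```text
t 9.8167 p [518.2 215.6 115.1] tilt 37.9 O [598.6 218.5  21.6] F [ 0.4  1.  -0.7] T [ 0.04 -0.76 -0.06] w 19.7 q [-0.52  0.83  0.29  1.39 -0.35  1.62  1.46]
scene die_light [626. 200.  27.] 0.62
scene die_light [430. -90.  13.] 0.55
scene die_light [519. -62.  12.] 0.54
scene die_light [ 457. -271.   12.] 0.52
top die_light [520. -57.  15.] 0.71
top die_light [681. 182.   5.] 0.7
top die_light [426. -90.  15.] 0.55
top die_light [534. 207. 118.] 0.51
top die_light [ 462. -269.   18.] 0.5
```

Call:
drive_tool:
  steps:
    - [[0, 0, 0], [0, 0, 0], 1.5]
    - [[0, 0, 0], [0, 0, 0], 1.5]
    - [[0, 0, -0.3], [0, 0, 0], 1.5]
    - [[0, 0, -0.6], [0, 0, 0], 1.5]
    - [[0, 0, -1], [0, 0, 0], 1.5]

```text
t: 10.53
tool_pos: [525.0, 215.7, 123.4]
orientation: [-0.325, -0.017, 0.945, -0.006]
force: [-0.8, 1.2, -3.0]
width: 19.8
gripper_force: 30.0
```

```bash
python3 - <<'E'
from h import *
o,M,p,O=st()
for c in ['scene','top']:
  s,K,Rm,t=snap(c); save(s,c+'9.png')
  for q in ['die_dark','die_light']:
    for b in optics.boxes_of(c,q)[:5]: print(c,q,np.round(b['at']),round(b['confidence'],2))
E
```

```text
t 10.5333 p [525.  215.7 123.4] tilt 38.0 O [605.3 218.5  29.7] F [-0.8  1.2 -3. ] T [ 0.07 -0.84 -0.02] w 19.8 q [-0.52  0.83  0.3   1.36 -0.34  1.65  1.46]
scene die_light [426. -91.  13.] 0.68
scene die_light [ 457. -271.   13.] 0.66
scene die_light [629. 196.  32.] 0.65
scene die_light [520. -63.  15.] 0.55
top die_light [ 463. -269.   17.] 0.61
top die_light [522. -62.  16.] 0.6
top die_light [429. -92.  14.] 0.44
top die_light [624. 199.  32.] 0.42
```

Call:
drive_tool:
  steps:
    - [[0.5, 0, -0.3], [0, 0, 0], 1.5]
    - [[1.2, 0, -0.7], [0, 0, 0], 1.5]
    - [[2, 0, -1.2], [0, 0, 0], 1.5]
    - [[2.8, 0, -2], [0, 0, 0], 1.5]
    - [[3, 0, -3], [0, 0, 0], 1.5]

```text
t: 11.25
tool_pos: [519.2, 215.8, 167.2]
orientation: [-0.325, -0.017, 0.946, -0.006]
force: [-0.2, 0.2, -2.0]
width: 19.6
gripper_force: 30.0
```

```bash
python3 - <<'E'
from h import *
o,M,p,O=st()
for c in ['scene','top']:
  s,K,Rm,t=snap(c); save(s,c+'10.png')
  for q in ['die_dark','die_light']:
    for b in optics.boxes_of(c,q)[:5]: print(c,q,np.round(b['at']),round(b['confidence'],2))
  print(np.mean([r.get_obs()['force'] for _ in range(5)],0))
E
```

```text
t 11.25 p [519.2 215.8 167.2] tilt 37.9 O [599.7 218.7  73.7] F [-0.2  0.2 -2. ] T [ 0.05 -0.82 -0.  ] w 19.6 q [-0.53  0.77  0.3   1.36 -0.34  1.7   1.44]
scene die_light [518. -60.  14.] 0.71
scene die_light [ 456. -269.   14.] 0.63
scene die_light [429. -92.  13.] 0.44
[ 0.56091895  1.01258664 -2.53733589]
top die_light [432. -90.  14.] 0.7
top die_light [523. -59.  16.] 0.58
top die_light [ 459. -269.   17.] 0.47
[ 0.80449806  0.15345534 -3.41449744]
```

Call:
drive_tool:
  steps:
    - [[1.5, 0, 0.5], [0, 0, 0], 1.5]
    - [[3.5, 0, 1.5], [0, -0.05, 0], 1.5]
    - [[5.5, 0, 3], [0, -0.1, 0], 1.5]
    - [[7, 0, 5], [0, -0.15, 0], 1.5]
    - [[8.8, 0, 7], [0, -0.2, 0], 1.5]

```text
t: 11.97
tool_pos: [406.2, 211.3, 163.5]
orientation: [-0.228, -0.017, 0.973, -0.004]
force: [0.7, 0.4, -2.0]
width: 19.8
gripper_force: 30.0
```

```bash
python3 - <<'E'
from h import *
o,M,p,O=st()
for c in ['scene','top']:
  s,K,Rm,t=snap(c); save(s,c+'11.png')
  for q in ['die_dark','die_light']:
    for b in optics.boxes_of(c,q)[:5]: print(c,q,np.round(b['at']),round(b['confidence'],2))
  print(r.get_obs()['force'])
a=cv2.imread('pics/scene11.png')[90:240,140:310]; b=cv2.imread('pics/top11.png')[110:260,110:280]
cv2.imwrite('pics/both11.png',cv2.resize(np.hstack([a,b]),None,fx=2.35,fy=2.35,interpolation=cv2.INTER_CUBIC))
E
```

```text
t 11.9667 p [406.2 211.3 163.5] tilt 26.4 O [503.7 214.7  87.9] F [ 0.7  0.4 -2. ] T [ 0.08 -0.61 -0.02] w 19.8 q [-0.68  0.47  0.32  1.8  -0.29  1.35  1.38]
scene die_dark [629. 229.  29.] 0.61
scene die_light [430. -92.  11.] 0.73
scene die_light [ 459. -270.   15.] 0.72
scene die_light [520. -63.  11.] 0.65
scene die_light [626. 200.  28.] 0.53
scene die_light [649. 225.  16.] 0.45
[ 0.26318354 -0.04691045 -1.14915872]
top die_dark [630. 234.  26.] 0.58
top die_light [ 461. -269.   18.] 0.77
top die_light [625. 195.  32.] 0.67
top die_light [524. -60.  16.] 0.58
top die_light [428. -89.  14.] 0.48
[-0.02392539 -0.5392141  -1.95831151]
```

View pics/both11.png

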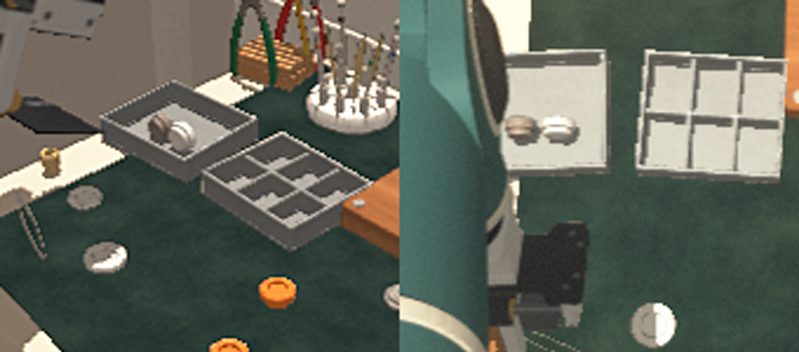

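Both dies are in the plain tray, standing on edge and leaning below the rim (left half (160,125) and (183,135)). The blade is empty. I'll level the shovel and carry it back to its old place.

Call:
drive_tool:
  steps:
    - [[0, 0, 0], [0, -0.1, 0], 1.5]
    - [[0, 0, 0], [0, -0.2, 0], 1.5]
    - [[0, 0, 0], [0, -0.3, 0], 1.5]
    - [[0, 0, 0], [0, -0.4, 0], 1.5]
    - [[0, 0, 0], [0, -0.461, 0], 1.5]

```text
t: 12.68
tool_pos: [407.9, 211.8, 164.5]
orientation: [0.002, -0.017, 1.0, 0.0]
force: [0.9, -0.1, -1.7]
width: 19.6
gripper_force: 30.0
```

Call:
drive_tool:
  steps:
    - [[0, -3, 0], [0, 0, 0], 1.5]
    - [[0, -7, 0], [0, 0, 0], 1.5]
    - [[0, -11, 1], [0, 0, 0], 1.5]
    - [[0, -15, 2], [0, 0, 0], 1.5]
    - [[0, -19, 3], [0, 0, 0], 1.5]

```text
t: 13.1
tool_pos: [414.6, 19.6, 134.2]
orientation: [-0.001, -0.017, 1.0, -0.0]
force: [1.6, 0.0, -1.1]
width: 19.7
gripper_force: 30.0
```

Call:
drive_tool:
  steps:
    - [[-0.5, -4, 0], [0, 0, 0], 1.5]
    - [[-1, -8, 0], [0, 0, 0], 1.5]
    - [[-1.5, -12, 1], [0, 0, 0], 1.5]
    - [[-2, -16, 2], [0, 0, 0], 1.5]
    - [[-2, -18.5, 3], [0, 0, 0], 1.5]

```text
t: 13.52
tool_pos: [441.5, -167.3, 103.9]
orientation: [-0.001, -0.016, 1.0, -0.001]
force: [-0.1, -0.3, -0.4]
width: 19.9
gripper_force: 30.0
```

```bash
python3 -c "
from h import *
o,M,p,O=st(); print(M.round(3), M.T@(np.array([441,-168.5,24.3])-p))"
```

```text
t 13.5167 p [ 441.5 -167.3  103.9] tilt 0.1 O [ 562.4 -163.5   79.5] F [-0.1 -0.3 -0.4] T [ 0.07  0.   -0.04] w 19.9 q [-0.18  0.35  0.56  2.1  -0.27  0.75  2.15]
[[-0.999 -0.032 -0.001]
 [-0.032  0.999 -0.002]
 [ 0.001 -0.002 -1.   ]] [ 0.41199331 -0.9568679  79.65207758]
```

Call:
drive_tool:
  steps:
    - [[0, 0, 2], [0, 0, 0], 1.5]
    - [[0, 0, 4.5], [0, 0, 0], 1.5]
    - [[0, 0, 6], [0, 0, 0], 1.5]
    - [[0, 0, 7], [0, 0, 0], 1.5]
    - [[0, 0, 7.4], [0, 0, 0], 1.5]

```text
t: 13.93
tool_pos: [440.0, -163.1, 28.8]
orientation: [-0.002, -0.017, 1.0, -0.0]
force: [-0.2, 0.0, -2.5]
width: 19.7
gripper_force: 30.0
```

Call:
drive_tool:
  steps:
    - [[0, 0, 0.2], [0, 0, 0], 1.5]
    - [[0, 0, 0.3], [0, 0, 0], 1.5]
    - [[0, 0, 0.4], [0, 0, 0], 1.5]
    - [[0, 0, 0.5], [0, 0, 0], 1.5]
    - [[0, 0, 0.5], [0, 0, 0], 1.5]

```text
t: 14.35
tool_pos: [440.9, -162.5, 25.8]
orientation: [-0.0, -0.018, 1.0, -0.0]
force: [1.6, 0.9, 2.4]
width: 19.9
gripper_force: 30.0
```

Touching the table; release and rise.

Call:
drive_tool:
  steps:
    - [[0, 0, 0], [0, 0, 0], 2.5]
    - [[0, 0, 0], [0, 0, 0], 4]
    - [[0, 0, 0], [0, 0, 0], 5]
    - [[0, 0, 0], [0, 0, 0], 5]
    - [[0, 0, 0], [0, 0, 0], 5]

```text
t: 14.77
tool_pos: [440.1, -162.5, 25.2]
orientation: [-0.001, -0.018, 1.0, -0.0]
force: [-0.6, 0.5, 0.2]
width: 47.7
gripper_force: 0.0
```

Call:
drive_tool:
  steps:
    - [[0, 0, -1], [0, 0, 0], 5]
    - [[0, 0, -3], [0, 0, 0], 5]
    - [[0, 0, -6], [0, 0, 0], 5]
    - [[0, 0, -10], [0, 0, 0], 5]
    - [[0, 0, -14], [0, 0, 0], 5]

```text
t: 15.18
tool_pos: [439.4, -162.8, 167.0]
orientation: [-0.002, -0.017, 1.0, -0.0]
force: [1.2, 0.3, 1.5]
width: 50.0
gripper_force: 0.0
```

```bash
python3 - <<'E'
from h import *
st()
for c in ['scene','top']:
  s,K,Rm,t=snap(c); save(s,c+'12.png')
  for q in ['shovel','die_dark','die_light']:
    for b in optics.boxes_of(c,q)[:5]: print(c,q,np.round(b['at']),round(b['confidence'],2))
    if q=='shovel':
      for m in optics.masks_of(c,q)[:1]: print(cv2.minAreaRect(cv2.findNonZero(m['region'].astype(np.uint8))),m['region'].sum())
E
```

```text
t 15.1833 p [ 439.4 -162.8  167. ] tilt 0.2 O [ 560.3 -158.7  142.3] F [1.2 0.3 1.5] T [ 0.07 -0.   -0.03] w 50.0 q [-0.26  0.24  0.62  2.06 -0.18  0.9   2.07]
scene shovel [ 471. -166.    6.] 0.74
((270.649658203125, 252.1910400390625), (40.38319396972656, 96.56851959228516), 61.38954162597656) 2239
scene die_dark [627. 228.  26.] 0.46
scene die_dark [ 474. -166.    6.] 0.23
scene die_light [ 460. -273.   14.] 0.69
scene die_light [520. -60.  12.] 0.58
scene die_light [427. -90.  14.] 0.56
top shovel [ 538. -136.    4.] 0.83
((325.0, 219.0), (38.0, 24.0), 90.0) 432
top die_dark [630. 236.  29.] 0.61
top die_light [427. -85.  15.] 0.67
top die_light [628. 197.  32.] 0.59
top die_light [521. -60.  17.] 0.52
```

The shovel lies flat, and both dies rest in the plain tray in positions that haven't changed.

```bash
python3 -c "
from rig import r
print(r.hand_in())"
```

```text
the job is handed in; nothing more can be done
None
```

I tipped both dies into the plain tray over its rim, laid the shovel back flat at its old place, and handed the job in at about 15 s; no verdict came back.

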